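# Lock the tube rack and hold the mirror on the red tube

### The arm

A 7-joint arm with a two-finger parallel gripper is mounted at the origin on the work surface. World frame = base frame: x ahead of the robot, y to its left, z up, the work surface at z = 0. Lengths are in m, angles in rad, forces in N, time in s.
With the tool pointing down it reaches from about 0.425 to 0.925 m from the base axis. Payload 6.8 kg.
Tool frame: the origin (TCP) lies on the centre line of the jaws, within the pads' length; the fingertips stand 11 mm ahead of it and the grasp point (between the pads) lies 8 mm behind it; z points along the fingers, y is the direction in which the jaws open and shut (so a half turn about z gives the same grasp; the last joint's range is limited). The gripper opens to 85 mm and grips with 20 to 120 N. Pads are 22 mm wide; open, the fingers measure 114 mm over their backs; the gripper's body (76 mm by 85 mm) begins 54 mm behind the grasp point. The pads swing forward as they close: fully open they stand 13 mm farther back than shut.
Start: joints at [-1.434, 0.477, 0.022, 1.555, -0.011, 1.109, -0.083], TCP at [0.164, 0.655, 0.204] pointing down, gripper open.
Joint ranges: [-2.96, 2.96], [-0.34, 2.1], [-1.41, 1.46], [0.24, 2.44], [-1.37, 4.51], [0.17, 1.92], [-2.96, 2.96]. Speed limits (rad/s): [2.39, 2.39, 3.14, 3.14, 3.14, 3.14, 3.14].

### API

Orientations are given as a rotation vector (axis times angle).
In Python, from bench import r gives the robot as it stands.
- The arm moves only by the tool send_rows, never from a script. Its argument "deltas" is a list of rows, each a list of 7 numbers: the opening, from 0 (shut) to 1 (fully open), then the shift along the tool's x, y, z as a fraction of full scale, then the turn, a rotation vector about the tool's x, y, z as a fraction of full scale. In form: [[hand, x, y, z, ax, ay, az], ...]. A call has 1 to 20 rows; each row is the pose to reach, as a shift and turn from the pose commanded when the call began, along the tool's axes at that moment, turning the shorter way round; what a row does not reach only later rows make up. Full scale, the value 1, is 150 mm for a shift and 180 degrees for a turn. A row lasts 1/12 s, in which the tool goes at most 41.7 mm and 7.16 degrees, less where a joint would pass 70% of its speed; a pose out of reach is approached as far as the arm can. A call with a number of a shift or a turn outside -1 to 1 is refused whole. A call with a gripper value outside its range is refused whole. The fingers move at their own pace and stop on an object; "squeeze" is the grip in N (left out, the last holds). Time passes only in rows, so rows that repeat a pose let the fingers close. It gives the time, the measured TCP pose, the force and the opening at its end, in the units of the state.
- r.get_obs(): the state, without advancing time (a new reading comes with each control period).
- r.grab_frame(name): name is "scene" or "top" or "wrist"; returns a dict with "pixels" (400x640x3 uint8, red, green, blue), "camera_matrix" (3x3 intrinsics, pixels), "rvec" (rotation vector, rad) and "tvec" (3), from world to camera coordinates, as OpenCV has them. Camera axes: x right, y down, z forward; pixel columns grow to the right and rows downward; lengths in m; the calibration is good to about 2 mm. A picture is of the moment at which its call begins. There is no depth.
- r.hand_in(): hands the job in, once; it reports no verdict.
The state is a dict: "clock": time; "joints": joint angles; "qvel": joint speeds; "tau": joint torques, N m; "tcp_pos": TCP position; "orientation": TCP orientation; "contact_force": force on the tool from outside, world axes, zero at the start; "moment": the same for the moment, N m; "grip_width": finger opening in m.
Only numpy, scipy, OpenCV 4.12 (cv2) and the standard library are available. Lean on these libraries where they do the work, as an engineer would, in place of code of your own. Each camera call takes 0.05 s, during which the arm holds its last target. There are 200 camera calls.

### The job

Press the red lever of the tube rack down until it clicks and stays down by itself, and take the hand off it. Then turn the sprung mirror by its orange handle until the scanner sees the red-capped tube in the mirror, that is, until its red aiming beam, bounced off the mirror, falls squarely on that tube; finish while still holding the handle with the mirror at that angle, because it springs back when let go. Leave the tray, the cup and the pen where they are.

Things in the scene. Friction and masses are not known exactly. Their poses are not given: they have to be found in the camera images.
- clamp (a joint): hinge of the rack's hold-down lever (steel arm with a red pad, on the side of the rack away from the mirror). 0 = sprung up, arm 0.58 rad above level; grows as the pad is pressed down, against an over-centre spring (some 5 to 8 N on the pad). Past 0.36 the spring snaps it over and holds it on its stop at 0.58 (arm level); let go before that, it springs back up.
- clamp_pad (a point): centre of the top face of the red pad, 36 mm wide, 46 mm along the arm, 14 mm thick. It lies 93 mm out along the arm from the hinge and 7 mm above the arm's centre line. Its y axis points out along the arm, its z axis out of the pad's top face. With the arm level the pad's top is 57 mm above the bench.
- clamp_hinge (a point): middle of the lever's horizontal hinge pin, fixed to the rack, 50 mm above the bench; its x axis runs along the pin and along the row of tubes, its y axis level away from the tubes towards the pad
- mirror (a joint): vertical pivot of the mirror. 0 = rest, where a spring holds it; grows as the mirror turns clockwise seen from above, up to 1.15 rad. A soft spring (1 N or so up to 2 N at the handle) turns it back to 0 when let go. The reflected beam turns twice as far as the mirror, the same way.
- mirror_handle (a point): point to grip on the orange upright handle: a round post 14 mm in diameter, its top 190 mm above the bench, graspable from above between 130 and 190 mm; this point is 168 mm high. It stands 90 mm behind the mirror's pivot axis, on the back (black) side, and swings about that axis with the mirror. All else within 120 mm of it is lower than 128 mm. Its x axis is the way the mirror faces.
- mirror_axis (a point): point where the scanner's beam meets the mirror: on the mirror's vertical pivot axis, in the reflecting face, 85 mm above the bench; fixed to the stand. The mirror is an upright pale plate 66 mm wide and 70 mm high in a black back.
- scanner_lens (a point): lens of the fixed black barcode scanner on the same grey stand, 145 mm from the pivot axis and 85 mm above the bench; it looks level straight at the pivot axis along a thin red beam
- beam (a point): start of the reflected aiming beam, on the pivot axis 85 mm above the bench; its x axis points along the reflected beam (level), its z axis up. The beam is drawn as a thin red line 200 mm long that turns with the mirror as a reflection does.
- marker (a point): the marker to be seen: red band on the one red-capped tube, this point is on the tube's axis 85 mm above the bench. The tube is 29 mm in diameter, stands upright fixed in one of five places 44 mm apart in a row in the white rack, top of its cap at 121 mm; the other four tubes have yellow caps.
- tray: bystander: open steel tray of yellow caps, 170 x 120 x 32 mm, origin under its centre
- cup: bystander: blue plastic cup of swabs, 70 mm across, 85 mm high (swabs to 116 mm), origin under its centre
- pen: bystander: black marker pen lying down, 140 mm long, 12 mm thick, origin under its middle

How it is judged:
On the way, in this order (a step that is already met when the one before it is completed fails the run):
1. the lever is latched down by its detent and the arm is off it (value of joint clamp above 0.49 rad and contact force between the arm and clamp below 0.2 N), for 0.3 s.
2. the fingers hold the mirror so that the reflected beam falls on the red-capped tube (y of marker in the frame of beam between -0.012 and 0.012 m and x of marker in the frame of beam above 0.05 m and contact force between the fingers and mirror above 0.3 N), for 0.3 s.
At the end, for the whole second after the job is handed in: The lever stands latched (joint above 0.49 rad) with the arm off it; the reflected beam passes within 12 mm of the axis of the red-capped tube; the fingers still hold the mirror by contact (over 0.3 N), and it is still (under 0.05 rad/s) (all of step 1 and all of step 2 and velocity of joint mirror between -0.05 and 0.05 rad/s); the arm keeps its last pose, push and grip.
It fails at once if the tray is moved by more than 20 mm (distance of tray from where it was at the start of the episode above 0.02 m).
It fails at once if the cup is moved by more than 20 mm (distance of cup from where it was at the start of the episode above 0.02 m).
It fails at once if the pen is moved by more than 20 mm (distance of pen from where it was at the start of the episode above 0.02 m).
It also fails if it takes over 45 s, if anything falls off the work surface, if the arm or the gripper's body presses on something with over 40 N, if the wrist force passes 120 N, or if a joint passes its speed limit or range.

## Working session

There is one attempt and no reset: what is moved stays moved. The work goes in short steps, Python scripts to look and compute and a tool call to move; the robot and the scene stay as the last step left them, time stands still between calls to the robot, and variables do not carry over. Pictures are saved under pics/ and viewed, about 8 in all and at most 12, crops included, and the job is handed in when it is done.

Besides the shell and the picture viewer there is one more tool, called by a JSON object that holds its "api" and its "payload". send_rows: Moves the arm, as the interface text tells. Shift numbers are shares of 150 mm and turn numbers shares of 180 degrees, none past 1 either way. Its arguments: {"type":"object","properties":{"deltas":{"type":"array","items":{"type":"array","items":{"type":"number"}}},"squeeze":{"type":"number"}},"required":["deltas"]}

```bash
mkdir -p pics; ls
cat > h.py <<'E'
import numpy as np, cv2
from bench import r
from scipy.spatial.transform import Rotation as R
def grab(n,save=None):
    f=r.grab_frame(n); im=np.ascontiguousarray(f["pixels"][:,:,::-1])
    if save: cv2.imwrite("pics/"+save,im)
    return im,np.array(f["camera_matrix"]),R.from_rotvec(np.ravel(f["rvec"])).as_matrix(),np.ravel(f["tvec"])
def ray(cam,uv):
    _,K,Rm,t=cam; d=Rm.T@np.linalg.inv(K)@np.array([uv[0],uv[1],1.]); return -Rm.T@t,d/np.linalg.norm(d)
def onz(cam,uv,z):
    c,d=ray(cam,uv); return c+d*(z-c[2])/d[2]
def tri(c1,a,c2,b):
    p,d=ray(c1,a);q,e=ray(c2,b); s=np.linalg.lstsq(np.c_[d,-e],q-p,rcond=None)[0]
    A=p+d*s[0];B=q+e*s[1]; return (A+B)/2,np.linalg.norm(A-B)
def proj(cam,P):
    _,K,Rm,t=cam; x=K@(Rm@np.asarray(P)+t); return x[:2]/x[2]
E
python3 - <<'E'
from h import *
for n in("top","scene"):
    c=grab(n,n+"0.png"); print(n,-c[2].T@c[3])
print(r.get_obs())
E
```

```text
pics
top [ 0.3956057  -0.036641    1.13920144]
scene [1.03932821 0.93666216 0.93388209]
{'clock': 0.1, 'joints': array([-1.43409922,  0.47770542,  0.0223463 ,  1.55637193, -0.01151176,
        1.10931045, -0.08305402]), 'qvel': array([ 0.00145117, -0.00144812,  0.00046277, -0.00476479,  0.00030363,
       -0.00048937, -0.00134355]), 'tau': array([ 3.89458146e-03, -5.97766399e+01,  1.61291711e+00, -2.81956422e+01,
        1.27098648e-02,  5.05138232e-03,  2.71694330e-05]), 'tcp_pos': array([0.16346255, 0.65429589, 0.20292294]), 'orientation': array([-3.83466306e-01, -3.11800833e+00,  2.61458593e-03]), 'contact_force': array([ 1.08749946, -0.4845384 , -0.41926926]), 'moment': array([ 0.01489514, -0.03244939,  0.03231945]), 'grip_width': 0.08540367322766544}
```

View pics/top0.png

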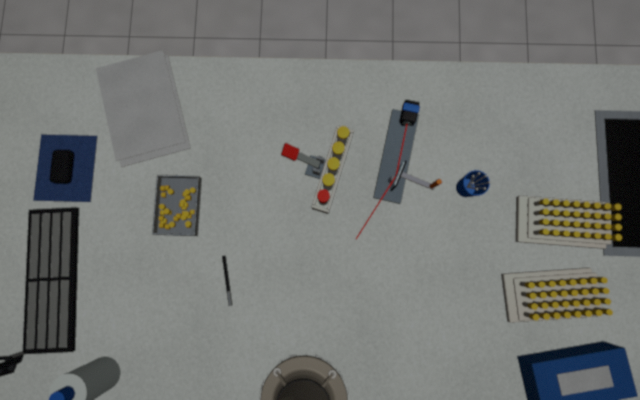

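View pics/scene0.png

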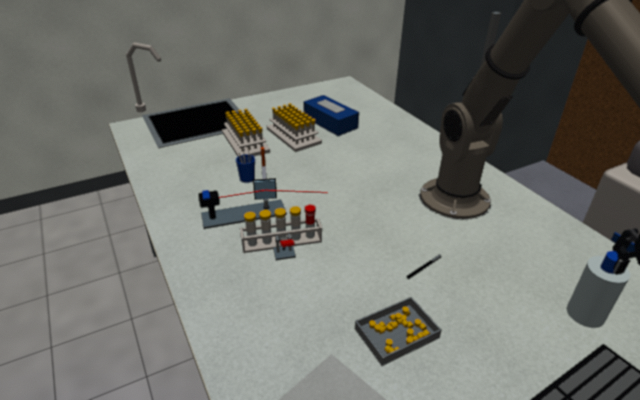

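The top view shows the red pad at about (290,152), red cap at (323,197), mirror pivot near (397,182), orange handle at (435,183), and the beam ending at (357,238). The scene view agrees with this. Next I'll measure them by colour.

Run:
```python
from h import *
t=grab("top");s=grab("scene")
def blobs(c,lo,hi,roi):
    im=c[0];h=cv2.cvtColor(im,cv2.COLOR_BGR2HSV); m=cv2.inRange(h,lo,hi)
    if lo[0]==0: m|=cv2.inRange(h,(174,lo[1],lo[2]),(180,255,255))
    k=np.zeros_like(m);x0,y0,x1,y1=roi;k[y0:y1,x0:x1]=255;m&=k
    n,l,st,ce=cv2.connectedComponentsWithStats(m)
    return [(ce[i].round(1),st[i].tolist()) for i in range(1,n) if st[i,4]>5]
print("top red");[print(b) for b in blobs(t,(0,120,60),(6,255,255),(270,90,460,250))]
print("top orange");[print(b) for b in blobs(t,(7,120,60),(19,255,255),(400,160,460,210))]
print("top yellow");[print(b) for b in blobs(t,(20,120,60),(32,255,255),(310,110,360,210))]
print("scene red");[print(b) for b in blobs(s,(0,120,60),(6,255,255),(190,130,340,270))]
print("scene orange");[print(b) for b in blobs(s,(5,120,60),(19,255,255),(245,130,280,180))]
a=cv2.resize(t[0][90:250,270:470],None,fx=4,fy=4,interpolation=cv2.INTER_CUBIC)
b=cv2.resize(s[0][130:270,190:340],None,fx=4,fy=4,interpolation=cv2.INTER_CUBIC)
cv2.imwrite("pics/tz.png",a[:600]);cv2.imwrite("pics/sz.png",b)
```

```text
top red
(array([401., 150.]), [396, 124, 12, 51, 64])
(array([290. , 151.5]), [282, 144, 17, 16, 189])
(array([388.4, 186.9]), [381, 176, 15, 23, 40])
(array([323.1, 195.6]), [318, 189, 12, 14, 128])
top orange
(array([437.6, 181.9]), [435, 180, 6, 6, 22])
top yellow
(array([342.9, 132.5]), [338, 127, 12, 12, 116])
(array([338. , 147.6]), [333, 141, 11, 14, 128])
(array([333.1, 163.4]), [328, 157, 11, 14, 127])
(array([328.2, 179.3]), [323, 173, 11, 14, 126])
scene red
(array([265.4, 190.2]), [254, 189, 23, 4, 42])
(array([309.5, 213.7]), [305, 205, 10, 20, 161])
(array([286.7, 242.4]), [280, 239, 15, 8, 94])
scene orange
(array([262.5, 155.3]), [261, 147, 4, 19, 52])
```

View pics/tz.png

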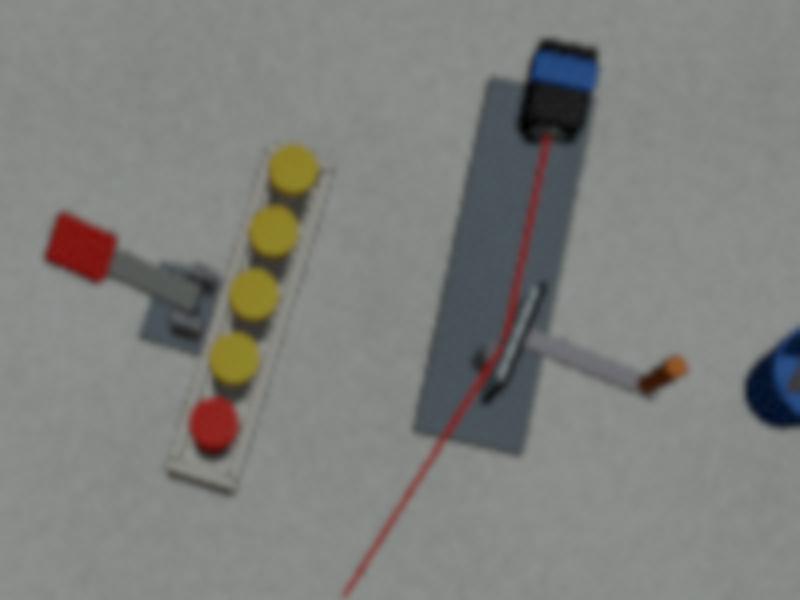

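View pics/sz.png

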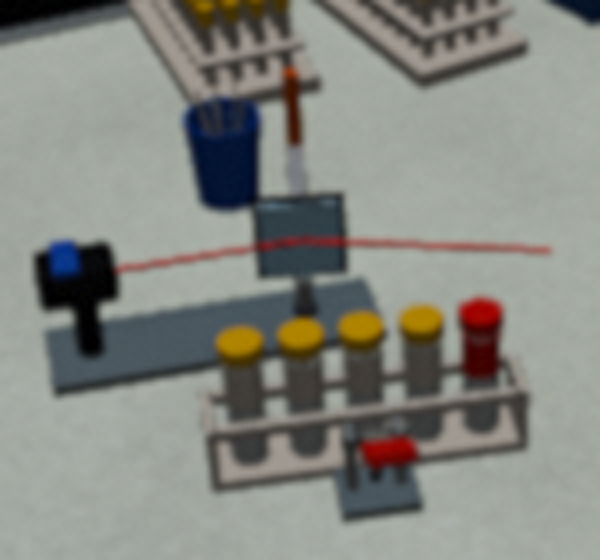

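The crops confirm the layout. At ×4 zoom from (270,90), the beam runs from the lens at (548,135) to its bend at about (500,348), then to its end at (345,597). The handle top is at (675,367). Nothing stands between the mirror and the red tube.

Run:
```python
from h import *
t=grab("top");s=grab("scene")
im=t[0].astype(int); red=(im[:,:,2]-np.maximum(im[:,:,0],im[:,:,1])>35)
def line(x0,y0,x1,y1):
    ys,xs=np.nonzero(red[y0:y1,x0:x1]); P=np.array([onz(t,(x+x0,y+y0),.085)[:2] for x,y in zip(xs,ys)])
    c=P.mean(0);d=np.linalg.svd(P-c)[2][0];return c,d,len(P),P
c1,d1,n1,P1=line(394,126,412,172);c2,d2,n2,P2=line(350,186,391,245)
k=np.linalg.solve(np.c_[d1,-d2],c2-c1);A=c1+k[0]*d1
print("n",n1,n2,"axis",A,"end",max(np.linalg.norm(P2-A,axis=1)),"lens",max(np.linalg.norm(P1-A,axis=1)))
caps=np.array([onz(t,p,.121)[:2] for p in [(342.9,132.2),(338,147),(333.1,162.8),(328.2,178.7),(323.3,194.8)]])
print("caps",caps,np.linalg.norm(np.diff(caps,axis=0),axis=1))
pt=proj(s,[*caps[4],.121]);print("cap in scene",pt)
H=onz(t,(438.8,181.6),.190);print("handle",H,"r",np.linalg.norm(H[:2]-A), tri(t,(438.8,181.6),s,(262.8,148)))
M=caps[4]
ang=lambda v:np.arctan2(v[1],v[0])
b0=P2[np.argmax(np.linalg.norm(P2-A,axis=1))]-A
dB=(ang(b0)-ang(M-A)+np.pi)%(2*np.pi)-np.pi;q=dB/2
h0=H[:2]-A;R2=lambda a:np.array([[np.cos(a),-np.sin(a)],[np.sin(a),np.cos(a)]])
u1=-(c1-A)/np.linalg.norm(c1-A); 
print("mirror normal from handle",np.degrees(ang(-h0)),"from bisector",np.degrees(ang(b0/np.linalg.norm(b0)-u1)))
print("q",q,"handle ang",np.degrees(ang(h0)),"handle target",A+R2(-q)@h0, "dist",np.linalg.norm(M-A))
print("pad",onz(t,(290,151.5),.105),tri(t,(290,151.5),s,(286.7,241.5)))
print("hinge",onz(t,(270+190/4,90+298/4),.05))
print("cup",onz(t,(474,183),.085),"R tool\n",R.from_rotvec(r.get_obs()['orientation']).as_matrix().round(3))
```

```text
n 75 88 axis [ 0.6056642  -0.23097544] end 0.199413338122774 lens 0.13820548927886722
caps [[ 0.70878641 -0.0858432 ]
 [ 0.6687148  -0.07388613]
 [ 0.62636857 -0.06210148]
 [ 0.58418002 -0.05044008]
 [ 0.54189167 -0.03890806]] [0.04181752 0.04395544 0.04377057 0.04383255]
cap in scene [309.31381228 206.09224657]
handle [ 0.57124556 -0.31383797  0.19      ] r 0.0897264809896358 (array([ 0.57093092, -0.31449422,  0.18498224]), np.float64(0.002832501623227014))
mirror normal from handle 67.4434503685375 from bisector 68.73265779796333
q 0.3523556430091188 handle ang -112.55654963146252 handle target [ 0.5447635  -0.29686889] dist 0.20237790685649773
pad [0.65766352 0.05226302 0.105     ] (array([0.65829969, 0.05263772, 0.10180233]), np.float64(0.00039544559982492814))
hinge [ 0.63655322 -0.02075315  0.05      ]
cup [ 0.58933724 -0.43714721  0.085     ] R tool
 [[-0.97   0.242 -0.   ]
 [ 0.242  0.97  -0.001]
 [-0.    -0.001 -1.   ]]
```

Measurements are consistent: axis (0.606,-0.231), red tube (0.542,-0.039), handle radius 89.7 mm, required mirror turn about 0.35 rad. Moving to above the lever with the gripper shut.

{"api": "send_rows", "payload": {"deltas": [[0,-0.834,-0.607,0,0,0,0],[0,-0.834,-0.607,0,0,0,0],[0,-0.834,-0.607,0,0,0,0],[0,-0.834,-0.607,0,0,0,0],[0,-0.834,-0.607,0,0,0,0]], "squeeze": 30}}

```text
clock: 0.72
tcp_pos: [0.2697, 0.5301, 0.204]
orientation: [0.399, 3.113, -0.004]
contact_force: [0.3, -0.0, -0.4]
grip_width: 0.0259
```

{"api": "send_rows", "payload": {"deltas": [[0,-0.834,-0.607,0,0,0,0],[0,-0.834,-0.607,0,0,0,0],[0,-0.834,-0.607,0,0,0,0],[0,-0.834,-0.607,0,0,0,0],[0,-0.834,-0.607,0,0,0,0]]}}

```text
clock: 1.13
tcp_pos: [0.3677, 0.4113, 0.2041]
orientation: [0.399, 3.113, -0.003]
contact_force: [0.1, -0.6, 1.2]
grip_width: 0.0001
```

{"api": "send_rows", "payload": {"deltas": [[0,-0.834,-0.607,0,0,0,0],[0,-0.834,-0.607,0,0,0,0],[0,-0.834,-0.607,0,0,0,0],[0,-0.834,-0.607,0,0,0,0],[0,-0.834,-0.607,0,0,0,0]]}}

```text
clock: 1.55
tcp_pos: [0.4662, 0.2925, 0.2042]
orientation: [0.399, 3.113, -0.003]
contact_force: [-0.1, 0.2, 0.4]
grip_width: -0.0002
```

{"api": "send_rows", "payload": {"deltas": [[0,-0.834,-0.607,0,0,0,0],[0,-0.834,-0.607,0,0,0,0],[0,-0.834,-0.607,0,0,0,0],[0,-0.834,-0.607,0,0,0,0],[0,-0.834,-0.607,0,0,0,0]]}}

```text
clock: 1.97
tcp_pos: [0.5649, 0.1735, 0.2042]
orientation: [0.398, 3.113, -0.004]
contact_force: [0.2, -0.8, 0.6]
grip_width: -0.0001
```

{"api": "send_rows", "payload": {"deltas": [[0,-0.834,-0.607,0,0,0,0],[0,-0.834,-0.607,0,0,0,0],[0,-0.834,-0.607,0,0,0,0],[0,-0.834,-0.607,0,0,0,0],[0,-0.834,-0.607,0,0,0,0],[0,-0.834,-0.607,0,0,0,0],[0,-0.834,-0.607,0,0,0,0]]}}

```text
clock: 2.55
tcp_pos: [0.6596, 0.0635, 0.2034]
orientation: [-0.382, -3.117, -0.001]
contact_force: [0.1, 0.0, -0.4]
grip_width: 0.0
```

{"api": "send_rows", "payload": {"deltas": [[0,0,0,0.2,0,0,0],[0,0,0,0.4,0,0,0],[0,0,0,0.5,0,0,0],[0,0,0,0.56,0,0,0],[0,0,0,0.62,0,0,0],[0,0,0,0.66,0,0,0],[0,0,0,0.7,0,0,0],[0,0,0,0.74,0,0,0],[0,0,0,0.78,0,0,0],[0,0,0,0.82,0,0,0],[0,0,0,0.86,0,0,0],[0,0,0,0.87,0,0,0],[0,0,0,0.87,0,0,0],[0,0,0,0.87,0,0,0]]}}

```text
clock: 3.72
tcp_pos: [0.6608, 0.0616, 0.074]
orientation: [0.384, 3.117, 0.001]
contact_force: [0.2, 0.2, 4.4]
grip_width: -0.0003
```

Run:
```python
from h import *
o=r.get_obs();print(o['tcp_pos'],o['contact_force'])
s=grab("scene");cv2.imwrite("pics/s1.png",cv2.resize(s[0][150:290,190:370],None,fx=4,fy=4,interpolation=cv2.INTER_CUBIC))
```

```text
[0.66084149 0.061577   0.07397888] [0.16490392 0.23435619 4.39378129]
```

View pics/s1.png

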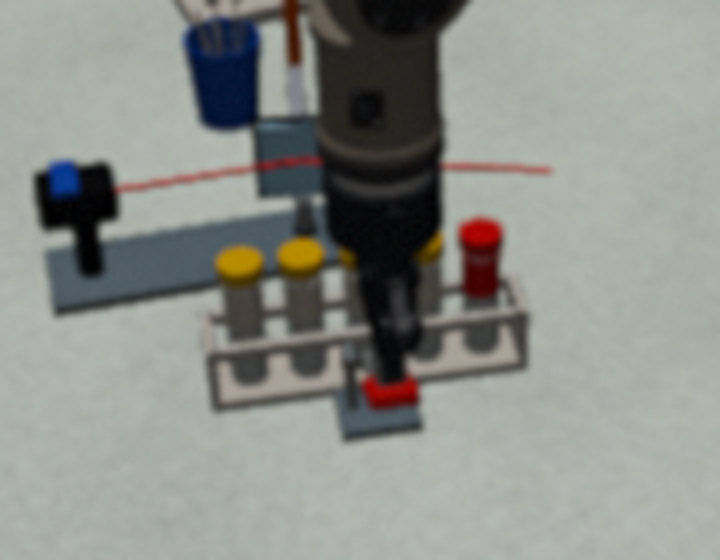

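The fingertips are on the red pad, which looks almost down, but there is still 4.4 N of reaction. I'll press a few mm more.

{"api": "send_rows", "payload": {"deltas": [[0,0,0,0.02,0,0,0],[0,0,0,0.03,0,0,0],[0,0,0,0.03,0,0,0],[0,0,0,0.03,0,0,0]]}}

```text
clock: 4.1
tcp_pos: [0.6601, 0.0616, 0.0688]
orientation: [0.384, 3.118, -0.0]
contact_force: [2.1, 1.1, 2.1]
grip_width: 0.0002
```

{"api": "send_rows", "payload": {"deltas": [[0,0,0,0.01,0,0,0],[0,0,0,0.01,0,0,0],[0,0,0,0.01,0,0,0]]}}

```text
clock: 4.35
tcp_pos: [0.66, 0.0616, 0.0671]
orientation: [-0.384, -3.118, 0.0]
contact_force: [0.7, 0.2, 4.1]
grip_width: 0.0001
```

{"api": "send_rows", "payload": {"deltas": [[0,0,0,-0.2,0,0,0],[0,0,0,-0.4,0,0,0],[0,0,0,-0.6,0,0,0],[0,0,0,-0.8,0,0,0],[0,0,0,-0.95,0,0,0],[0,0,0,-0.95,0,0,0]]}}

```text
clock: 4.85
tcp_pos: [0.6623, 0.0613, 0.2148]
orientation: [0.384, 3.111, 0.003]
contact_force: [0.8, -0.6, 0.2]
grip_width: 0.0002
```

Run:
```python
from h import *
s=grab("scene");h=cv2.cvtColor(s[0],cv2.COLOR_BGR2HSV)
m=cv2.inRange(h,(0,120,60),(6,255,255))|cv2.inRange(h,(174,120,60),(180,255,255))
k=np.zeros_like(m);k[230:265,270:300]=1;m*=k
ys,xs=np.nonzero(m);print("pad px",xs.mean(),ys.mean(),xs.min(),ys.min(),xs.max(),ys.max())
hg=np.array([.638,-.019,.05]);d=np.array([.27,.964,0]);z=np.array([0,0,1.])
for q in(0,.36,.58):
    a=.58-q;o=d*np.cos(a)+z*np.sin(a);n=-d*np.sin(a)+z*np.cos(a);print(q,proj(s,hg+.093*o))
```

```text
pad px 286.6774193548387 242.43010752688173 280 239 293 246
0 [286.92607608 242.5229354 ]
0.36 [288.07537023 254.13275854]
0.58 [288.44448165 260.17184287]
```

Run:
```python
from h import *
s=grab("scene","s2.png")
print("pressed tip", proj(s,[.6608,.0616,.063]), proj(s,[.6608,.0616,.09]),proj(s,[.638,-.019,.05]))
print("now tip",proj(s,[.6623,.0613,.204]))
a=s[0][140:290,190:370];cv2.imwrite("pics/s2z.png",cv2.resize(a,None,fx=4,fy=4,interpolation=cv2.INTER_CUBIC))
o=r.get_obs();print(o['tcp_pos'],o['contact_force'])
```

```text
pressed tip [287.65557919 254.39999732] [287.33458179 247.00053583] [283.14102197 238.51495874]
now tip [285.30640631 213.71807596]
[0.65985469 0.06134511 0.20994519] [-0.23221117  0.47763408 -0.98956622]
```

View pics/s2z.png

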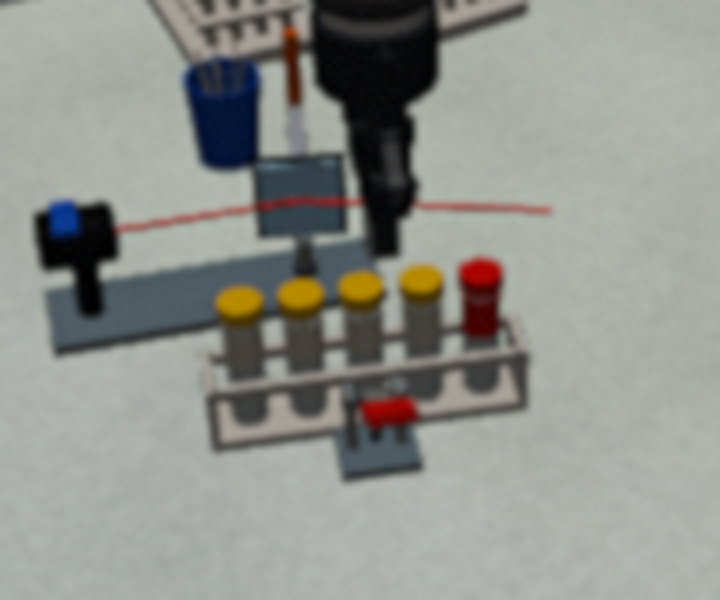

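The fingertips appear at about (285.7,203.7). The stated TCP predicts about (285,214), so the real tip is roughly 35 mm higher than I assumed, and the pad was only half pressed. I'll check with the wrist and top views.

Run:
```python
from h import *
w=grab("wrist");t=grab("top")
print("wrist cam pos",-w[2].T@w[3],"axes\n",w[2].round(3))
for n,P in dict(redcap=[.542,-.039,.121],cap2=[.584,-.0505,.121],pad=[.658,.0525,.105],tip=[.6599,.0613,.199]).items(): print(n,proj(w,P).round(1),proj(t,P).round(1))
b=t[0][90:250,250:450]
cv2.imwrite("pics/wt.png",np.vstack([cv2.resize(w[0],(480,300)),cv2.resize(b,(375,300),interpolation=cv2.INTER_CUBIC)[:, :].copy() if 0 else cv2.copyMakeBorder(cv2.resize(b,(375,300)),0,0,0,105,cv2.BORDER_CONSTANT)]))
```

```text
wrist cam pos [0.5921439  0.07821007 0.38050355] axes
 [[ 0.244  0.97   0.   ]
 [ 0.932 -0.234  0.275]
 [ 0.267 -0.067 -0.961]]
redcap [137.5  74. ] [323.3 194.8]
cap2 [144.7 136.9] [328.2 178.8]
pad [305.8 192.9] [289.9 151.4]
tip [316.9 233.9] [283.3 140.8]
```

View pics/wt.png

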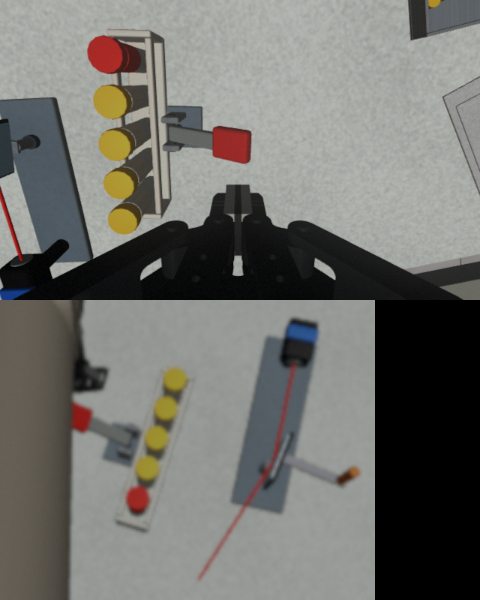

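Run:
```python
from h import *
w=grab("wrist","w1.png");o=r.get_obs();T=R.from_rotvec(o['orientation']).as_matrix();p=o['tcp_pos'];print(p,o['grip_width'])
for dx in(-.011,0,.011):
  for dz in(.011,0,-.01,-.02,-.03,-.04): print(dx,dz,proj(w,p+T@[dx,0,dz]).round(1))
g=cv2.cvtColor(w[0],cv2.COLOR_BGR2GRAY);print(g[235:300:3,310:326:3])
for y in (-.011,.011): print(proj(w,p+T@[0,y,-.02]))
```

```text
[0.65870801 0.06149322 0.20774975] 7.645097926835353e-06
-0.011 0.011 [317.  251.7]
-0.011 0 [317.  260.1]
-0.011 -0.01 [317.1 268.6]
-0.011 -0.02 [317.1 278.1]
-0.011 -0.03 [317.1 288.7]
-0.011 -0.04 [317.2 300.8]
0 0.011 [317.  233.6]
0 0 [317. 241.]
0 -0.01 [317.  248.6]
0 -0.02 [317.1 257.1]
0 -0.03 [317.1 266.7]
0 -0.04 [317.1 277.5]
0.011 0.011 [317.  214.8]
0.011 0 [317.  221.3]
0.011 -0.01 [317. 228.]
0.011 -0.02 [317.1 235.4]
0.011 -0.03 [317.1 243.7]
0.011 -0.04 [317.1 253.2]
[[171 178 177 170 169 164]
 [175 175 172 164 164 171]
 [169 170 163 170 168 168]
 [169 166 159 168 169 170]
 [ 54  44  34  35  55  55]
 [ 56  45  32  34  55  52]
 [ 51  38  30  31  54  53]
 [ 52  39  33  27  53  53]
 [ 54  38  32  30  51  53]
 [ 53  34  28  31  52  53]
 [ 52  35  28  26  50  52]
 [ 51  32  28  27  49  51]
 [ 53  33  24  28  47  50]
 [ 53  29  26  27  46  50]
 [ 50  28  28  27  46  52]
 [ 51  26  28  27  47  50]
 [ 48  26  21  26  44  51]
 [145  49  40  39 125 142]
 [142  46  40  39 124  87]
 [ 56  48  40  38 123  24]
 [ 34  44  36  36 104  21]
 [ 19  36  37  39  24  20]]
[293.81635688 257.16005122]
[340.33105564 257.10443319]
```

The wrist view agrees with the world: cap at (143,72), pad at (308,193). It shows the fingertips 25–30 mm behind the stated TCP. I'll press again, deeper, watching the force.

{"api": "send_rows", "payload": {"deltas": [[0,0,0,0.2,0,0,0],[0,0,0,0.4,0,0,0],[0,0,0,0.55,0,0,0],[0,0,0,0.65,0,0,0],[0,0,0,0.74,0,0,0],[0,0,0,0.82,0,0,0],[0,0,0,0.9,0,0,0],[0,0,0,0.94,0,0,0],[0,0,0,0.97,0,0,0],[0,0,0,1.0,0,0,0],[0,0,0,1.0,0,0,0]]}}

```text
clock: 6.02
tcp_pos: [0.6598, 0.0615, 0.0591]
orientation: [-0.383, -3.117, 0.001]
contact_force: [0.1, -0.0, 1.4]
grip_width: -0.0001
```

{"api": "send_rows", "payload": {"deltas": [[0,0,0,0.03,0,0,0],[0,0,0,0.06,0,0,0],[0,0,0,0.08,0,0,0],[0,0,0,0.08,0,0,0]]}}

```text
clock: 6.35
tcp_pos: [0.6593, 0.0614, 0.0468]
orientation: [-0.383, -3.116, 0.001]
contact_force: [-0.3, -0.3, -0.7]
grip_width: -0.0003
```

```bash
cat >> h.py <<'E'
def pad():
    s=grab("scene");h=cv2.cvtColor(s[0],cv2.COLOR_BGR2HSV)
    m=cv2.inRange(h,(0,120,60),(6,255,255))|cv2.inRange(h,(174,120,60),(180,255,255))
    k=np.zeros_like(m);k[230:275,270:302]=1;ys,xs=np.nonzero(m*k);print("pad px",xs.mean(),ys.mean(),ys.min(),ys.max())
E
python3 -c "
from h import *
pad();print(r.get_obs()['contact_force'])"
```

```text
pad px 288.1497005988024 259.49700598802394 253 266
[-0.33897314 -0.01831752  0.09288029]
```

The pad has snapped to the level position (row 259.5, latched prediction 260). Retracting.

{"api": "send_rows", "payload": {"deltas": [[0,0,0,-0.2,0,0,0],[0,0,0,-0.4,0,0,0],[0.3,0,0,-0.7,0,0,0],[0.6,0,0,-1.0,0,0,0],[0.6,0,0,-1.0,0,0,0],[0.6,0,0,-1.0,0,0,0]]}}

```text
clock: 6.9
tcp_pos: [0.6628, 0.0616, 0.2026]
orientation: [0.383, 3.11, 0.004]
contact_force: [0.3, -0.8, -0.8]
grip_width: 0.0479
```

Run:
```python
from h import *
pad();o=r.get_obs();T=R.from_rotvec(o['orientation']).as_matrix();print(o['tcp_pos'],o['grip_width'],T.round(3))
tgt=np.array([.571,-.3145,.24]);d=T.T@(tgt-o['tcp_pos']);print(d/.15)
y=np.degrees(np.arctan2(T[1,1],T[0,1]));print("yaw y",y)
print(o['joints'])
```

```text
pad px 288.12345679012344 259.6296296296296 253 266
[0.66118466 0.06162033 0.19984577] 0.05144920973299569 [[-0.97   0.243  0.004]
 [ 0.243  0.97   0.001]
 [-0.003  0.002 -1.   ]]
[-0.02580072 -2.57794091 -0.27220299]
yaw y 75.9640391531419
[-0.40024413  0.47079186  0.30059302  1.60690957 -0.15305285  1.08315635
  1.26674052]
```

Latched and clear. Travelling to above the handle, then turning the jaws.

{"api": "send_rows", "payload": {"deltas": [[0.7,-0.01,-0.86,0,0,0,0],[0.7,-0.01,-0.86,0,0,0,0],[0.7,-0.01,-0.86,0,0,0,0],[0.7,-0.01,-0.86,0,0,0,0]]}}

```text
clock: 7.28
tcp_pos: [0.6267, -0.0748, 0.1966]
orientation: [-0.401, -3.113, 0.009]
contact_force: [-0.2, -1.5, 0.8]
grip_width: 0.0597
```

{"api": "send_rows", "payload": {"deltas": [[0.7,-0.01,-0.86,-0.2,0,0,0],[0.7,-0.01,-0.86,-0.2,0,0,0],[0.7,-0.01,-0.86,-0.2,0,0,0],[0.7,-0.01,-0.86,-0.2,0,0,0]]}}

```text
clock: 7.62
tcp_pos: [0.5973, -0.199, 0.2285]
orientation: [-0.4, -3.116, 0.008]
contact_force: [-0.3, -2.0, 1.3]
grip_width: 0.0598
```

{"api": "send_rows", "payload": {"deltas": [[0.7,-0.01,-0.86,0,0,0,0.04],[0.7,-0.01,-0.86,0,0,0,0.08],[0.7,-0.01,-0.86,0,0,0,0.12],[0.7,-0.01,-0.86,0,0,0,0.16],[0.7,-0.01,-0.86,0,0,0,0.2],[0.7,-0.01,-0.86,0,0,0,0.24],[0.7,-0.01,-0.86,0,0,0,0.28],[0.7,-0.01,-0.86,0,0,0,0.32],[0.7,-0.01,-0.86,0,0,0,0.36],[0.7,-0.01,-0.86,0,0,0,0.4],[0.7,-0.01,-0.86,0,0,0,0.44],[0.7,-0.01,-0.86,0,0,0,0.48],[0.7,-0.01,-0.86,0,0,0,0.52],[0.7,-0.01,-0.86,0,0,0,0.56],[0.7,-0.01,-0.86,0,0,0,0.6],[0.7,-0.01,-0.86,0,0,0,0.633],[0.7,-0.01,-0.86,0,0,0,0.633],[0.7,-0.01,-0.86,0,0,0,0.633]]}}

```text
clock: 9.12
tcp_pos: [0.5703, -0.3144, 0.2265]
orientation: [-2.82, -1.382, 0.003]
contact_force: [-0.5, 0.5, 0.0]
grip_width: 0.0594
```

Run:
```python
from h import *
o=r.get_obs();T=R.from_rotvec(o['orientation']).as_matrix();print(o['tcp_pos'],o['grip_width'],T.round(3),o['joints'].round(2))
print("to handle /150mm",T.T@(np.array([.571,-.3145,.19])-o['tcp_pos'])/.15)
w=grab("wrist");print("handle top expected",proj(w,[.571,-.3145,.19]),"tcp",proj(w,o['tcp_pos']))
h=cv2.cvtColor(w[0],cv2.COLOR_BGR2HSV);m=cv2.inRange(h,(5,120,60),(18,255,255));n,l,st,ce=cv2.connectedComponentsWithStats(m)
for i in range(1,n):
    if st[i,4]>60:print(ce[i],st[i])
cv2.imwrite("pics/w2.png",w[0])
```

```text
[ 0.57029368 -0.31438999  0.22647431] 0.059442098217208375 [[ 0.613  0.79  -0.002]
 [ 0.79  -0.613  0.   ]
 [-0.001 -0.002 -1.   ]] [-0.18  0.54  0.87  1.63 -0.44  1.18  0.13]
to handle /150mm [0.00260577 0.00462528 0.24315084]
handle top expected [317.9052623  218.82394561] tcp [316.83710046 241.46544894]
[319.94218415 210.48608137] [309 186  21  40 467]
```

View pics/w2.png

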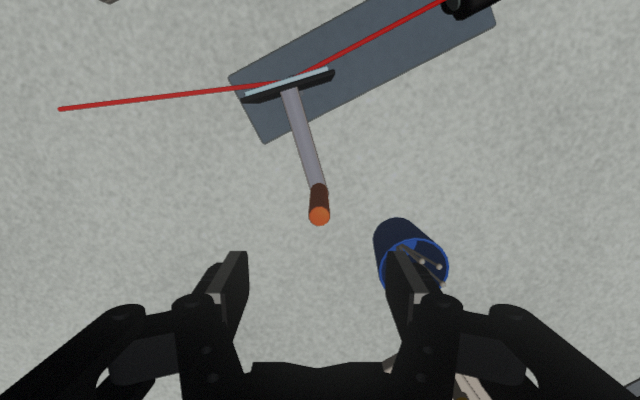

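The handle top is at (319,216), as predicted, and centred between the jaws. The open fingertips end at about row 252. I'll check palm clearance before descending.

Run:
```python
from h import *
w=grab("wrist");o=r.get_obs();T=R.from_rotvec(o['orientation']).as_matrix();p=o['tcp_pos']
for dx in(.011,.02,.038):
  for dz in(-.03,-.04,-.05,-.06,-.08,-.1,-.12): print(dx,dz,proj(w,p+T@[dx,0,dz]).round(0),proj(w,p+T@[dx,.03,dz]).round(0))
```

```text
0.011 -0.03 [317. 245.] [386. 244.]
0.011 -0.04 [317. 254.] [391. 254.]
0.011 -0.05 [317. 265.] [396. 265.]
0.011 -0.06 [317. 278.] [402. 278.]
0.011 -0.08 [317. 310.] [418. 310.]
0.011 -0.1 [317. 357.] [442. 357.]
0.011 -0.12 [318. 433.] [479. 433.]
0.02 -0.03 [317. 225.] [387. 225.]
0.02 -0.04 [317. 233.] [392. 233.]
0.02 -0.05 [317. 243.] [398. 243.]
0.02 -0.06 [317. 254.] [404. 254.]
0.02 -0.08 [317. 283.] [421. 283.]
0.02 -0.1 [317. 325.] [446. 325.]
0.02 -0.12 [318. 394.] [486. 394.]
0.038 -0.03 [317. 184.] [390. 184.]
0.038 -0.04 [317. 190.] [395. 190.]
0.038 -0.05 [317. 196.] [401. 196.]
0.038 -0.06 [317. 204.] [408. 204.]
0.038 -0.08 [317. 224.] [426. 224.]
0.038 -0.1 [317. 254.] [454. 254.]
0.038 -0.12 [318. 305.] [500. 305.]
```

{"api": "send_rows", "payload": {"deltas": [[0.7,0,0,0.15,0,0,0],[0.7,0,0,0.3,0,0,0],[0.7,0,0,0.45,0,0,0],[0.7,0,0,0.6,0,0,0],[0.7,0,0,0.71,0,0,0],[0.7,0,0,0.71,0,0,0],[0,0,0,0.71,0,0,0],[0,0,0,0.71,0,0,0],[0,0,0,0.71,0,0,0],[0,0,0,0.71,0,0,0],[0,0,0,0.71,0,0,0],[0,0,0,0.71,0,0,0],[0,0,0,0.71,0,0,0],[0,0,0,0.71,0,0,0],[0,0,0,0.71,0,0,0]], "squeeze": 30}}

```text
clock: 10.47
tcp_pos: [0.5714, -0.3155, 0.1227]
orientation: [2.822, 1.377, 0.002]
contact_force: [-1.1, -0.2, 6.1]
grip_width: 0.0134
```

```bash
cat > b.py <<'E'
from h import *
o=r.get_obs();T=R.from_rotvec(o['orientation']).as_matrix();p=o['tcp_pos'];print(o['clock'],p,o['grip_width'],o['contact_force'].round(1))
A=np.array([.6057,-.2310]);M=np.array([.5419,-.0389])
t=grab("top");im=t[0].astype(int);red=(im[:,:,2]-np.maximum(im[:,:,0],im[:,:,1])>35)
ys,xs=np.nonzero(red[:260]);P=np.array([onz(t,(x,y),.085)[:2] for x,y in zip(xs,ys)])
v=P-A;d=np.linalg.norm(v,axis=1);a=np.arctan2(v[:,1],v[:,0]);t0=np.arctan2(*(M-A)[::-1])
k=(d>.04)&(d<.17)&(abs(a-t0)<1.2)
c=np.median(a[k]);print("n",k.sum(),"beam ang",np.degrees(c),"spread",np.degrees(a[k].std()),"marker ang",np.degrees(t0),"turn mirror by",(c-t0)/2,"miss mm",1000*.2024*np.sin(t0-c))
h=p[:2]-A;print("handle r",np.linalg.norm(h))
q=(c-t0)/2;g=lambda q:A+np.array([[np.cos(q),np.sin(q)],[-np.sin(q),np.cos(q)]])@h
for f in(.25,.5,.75,1.): print(f,(T.T@np.r_[g(q*f)-p[:2],0]/.15).round(3))
E
python3 b.py
```

```text
10.4667 [ 0.57136801 -0.31549555  0.12273242] 0.0134342818282088 [-1.1 -0.2  6.1]
n 58 beam ang 148.8769860904312 spread 1.0412029958510944 marker ang 108.3722913792867 turn mirror by 0.35347014261230236 miss mm -131.46089532998678
handle r 0.09120407845951169
0.25 [-0.012 -0.052 -0.   ]
0.5 [-0.02  -0.105 -0.   ]
0.75 [-0.023 -0.159 -0.   ]
1.0 [-0.021 -0.213 -0.   ]
```

Gripped at 13.4 mm width. Swinging along the arc.

{"api": "send_rows", "payload": {"deltas": [[0,-0.006,-0.026,0,0,0,0],[0,-0.012,-0.052,0,0,0,0],[0,-0.016,-0.078,0,0,0,0],[0,-0.02,-0.105,0,0,0,0],[0,-0.022,-0.132,0,0,0,0],[0,-0.023,-0.159,0,0,0,0],[0,-0.022,-0.186,0,0,0,0],[0,-0.021,-0.213,0,0,0,0],[0,-0.021,-0.213,0,0,0,0],[0,-0.021,-0.213,0,0,0,0],[0,-0.021,-0.213,0,0,0,0]]}}

```text
clock: 11.43
tcp_pos: [0.543, -0.2998, 0.1226]
orientation: [2.822, 1.375, -0.0]
contact_force: [-1.6, -4.4, 7.8]
grip_width: 0.0134
```

```bash
python3 b.py
python3 - <<'E'
from h import *
pad();t=grab("top");cv2.imwrite("pics/t3.png",cv2.resize(t[0][90:250,270:470],None,fx=3.75,fy=3.75,interpolation=cv2.INTER_CUBIC))
E
```

```text
11.4333 [ 0.54302255 -0.29979421  0.12260252] 0.013385125346957273 [-1.6 -4.4  7.8]
n 64 beam ang 107.75070974690794 spread 0.8819482639222498 marker ang 108.3722913792867 turn mirror by -0.005424323027465094 miss mm 2.1957228906797464
handle r 0.09306506634704811
0.25 [-0.     0.001  0.   ]
0.5 [-0.     0.002  0.   ]
0.75 [-0.     0.003  0.   ]
1.0 [-0.     0.003  0.   ]
pad px 288.16564417177915 259.65644171779144 253 266
```

View pics/t3.png

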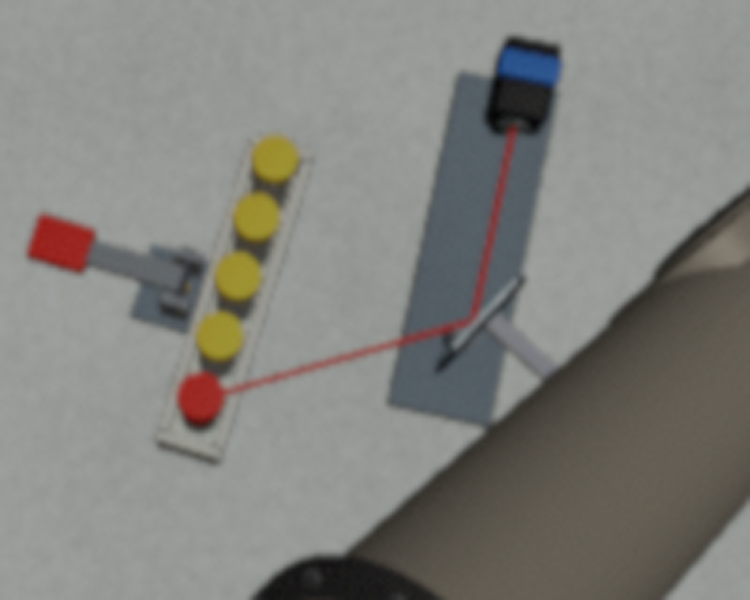

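The beam runs from the mirror at (472,322) straight into the red tube at (202,397). The computed miss is about 2 mm and the lever is still down. I'll let it settle and hand in.

{"api": "send_rows", "payload": {"deltas": [[0,0,0,0,0,0,0],[0,0,0,0,0,0,0],[0,0,0,0,0,0,0],[0,0,0,0,0,0,0],[0,0,0,0,0,0,0],[0,0,0,0,0,0,0]]}}

```text
clock: 12.08
tcp_pos: [0.543, -0.2999, 0.1226]
orientation: [2.822, 1.375, -0.0]
contact_force: [-1.8, -4.3, 8.1]
grip_width: 0.0135
```

```bash
python3 b.py | head -2; python3 -c "
from h import *
pad();print(abs(r.get_obs()['qvel']).max());print(r.hand_in())"
```

```text
12.0833 [ 0.54302409 -0.29987098  0.12259504] 0.013482445601986462 [-1.8 -4.3  8.1]
n 63 beam ang 107.7925523741824 spread 0.8946406138906446 marker ang 108.3722913792867 turn mirror by -0.005059177220653077 miss mm 2.04791999378718
pad px 288.16564417177915 259.65644171779144 253 266
0.001971959686957983
the job is handed in; nothing more can be done
None
```

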